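# Lid the packed boxes and slide them into the pigeonholes

## Robot

A 6-joint arm with a two-finger parallel gripper is mounted at the origin on the work surface. World frame = base frame: x ahead of the robot, y to its left, z up, the work surface at z = 0. Lengths are in mm, angles in degrees, forces in N, time in s.
With the tool pointing down it reaches from about 325 to 775 mm from the base axis. Payload 5.5 kg.
Tool frame: the origin (TCP) lies at the very end of the fingers, on their centre line; the grasp point (between the pads) lies 19 mm behind it (ctrl.grip_depth is the distance from the TCP to the grasp point, in mm); z points along the fingers, y is the line along which they close (so a half turn about z gives the same grasp; the last joint's range is limited). The gripper opens to 88 mm and grips with 3 to 60 N. Pads are 20 mm wide; open, the fingers measure 115 mm over their backs; the gripper's body (75 mm by 178 mm) begins 61 mm behind the grasp point.
Start: joints at [-73.379, 5.22, 70.514, -0, 104.267, -3.249], TCP at [203.934, -564.294, 222.631] pointing down, gripper open.
Joint ranges: [-164.24, 164.24], [-49.07, 125.15], [9.68, 141.18], [-86.29, 266.29], [3.28, 154.24], [-151.56, 151.56]. Speed limits (degrees/s): [147.25, 147.25, 172.46, 180, 180, 180].

## Interface

Orientations are given as a 3x3 rotation matrix whose columns are the frame's x, y, z axes.
In Python, from cell import ctrl, eyes gives the robot as it stands. The module is installed in compiled form; this text tells all that it offers.
- The arm moves only by the shell command python3 -m jog 'ROWS' [FORCE]. ROWS is JSON, one flat list of numbers, 7 for each row, row after row: the shift along the tool's x, y, z in m, then the turn, a rotation vector about the tool's x, y, z in rad, then the opening, from -1 (shut) to 1 (fully open), so that 0 is half open. A call has 1 to 8 rows; each row is the pose to reach, as a shift and turn from the pose commanded when the call began, along the tool's axes at that moment; what a row does not reach only later rows make up. A row lasts 1/8 s, in which the tool goes at most 62.5 mm and 10.7 degrees, less where a joint would pass 70% of its speed; a pose out of reach is approached as far as the arm can. A call with a gripper value outside its range is refused whole. The fingers move at their own pace and stop on an object; FORCE is the grip in N (left out, the last holds). Time passes only in rows, so rows that repeat a pose let the fingers close. It gives the time, the measured TCP pose, the force, the opening and the grip force at its end, in the units of the state.
- ctrl.get_obs(): the state, without advancing time (a new reading comes with each control period).
- eyes.snapshot(name): name is "side" or "top" or "wrist"; returns a dict with "img" (420x560x3 uint8, red, green, blue), "vfov" (degrees; the focal length in pixels is half the picture's height over the tangent of half this angle, whatever the lens; pixels are square), "cx", "cy" (the principal point, pixels), "k1" (the pictures are not rectified: a ray, as slopes to the right and down, at radius r is drawn at 1 + k1 r^2 times it, then the intrinsics apply), "extrinsics" (4x4, takes a point from world to camera coordinates). Camera axes: x right, y down, z forward; pixel columns grow to the right and rows downward; lengths in mm; the calibration is good to about 2 mm. A picture is of the moment at which its call begins. There is no depth.
- ctrl.hand_in(): hands the job in; it is judged then, once.
The state is a dict: "time": time; "joints": joint angles; "joint_vel": joint speeds; "joint_torque": joint torques, N m; "ee_pos": TCP position; "tcp_rot": TCP orientation; "force": force on the tool from outside, world axes, zero at the start; "ft_torque": the same for the moment, N m; "finger_gap": finger opening in mm; "grip_force": force on a finger pad.
Only numpy, scipy, OpenCV 4.12 (cv2) and the standard library are available. Lean on these libraries where they do the work, as an engineer would, in place of code of your own. Each camera call takes 0.05 s, during which the arm holds its last target. There are 200 camera calls.

## Task

Close every packed box on the bench with a lid from the pile, set properly down on its rim, and slide each closed box under the clear top board of the low rack into a pigeonhole of its own, fully home against the back stop. A lid left over may stay where it is; do not disturb the box cutter, the tape roll or the stapler, and let go of everything at the end.

Things in the scene. Friction and masses are not known exactly. Their poses are not given: they have to be found in the camera images.
- rack: low fixed rack, grey walls, clear top board: 110 deep (x), 338 wide (y), 74 high. Four bays centred at its own y = -123, -41, 41, 123, each 72 wide, 66 high under the board, 100 deep from the open front (own x = -55) to the stop's face (x = +45, stop 48 high). No floor: boxes slide on the bench. Origin: centre of its underside. Its x axis points into the bays, away from the robot; turned up to 6 degrees.
- bay1 (a point): where a box's centre lies when fully home in the right-most (rack's y = -123) bay, 21 above the bench, rack's own x = -6; the lid's end then stands 2 out of the open front. Axes as the rack's
- bay2 (a point): where a box's centre lies when fully home in the second (y = -41) bay, 21 above the bench, rack's own x = -6; the lid's end then stands 2 out of the open front. Axes as the rack's
- bay3 (a point): where a box's centre lies when fully home in the third (y = +41) bay, 21 above the bench, rack's own x = -6; the lid's end then stands 2 out of the open front. Axes as the rack's
- bay4 (a point): where a box's centre lies when fully home in the left-most (y = +123) bay, 21 above the bench, rack's own x = -6; the lid's end then stands 2 out of the open front. Axes as the rack's
- box1_c (a point): centre, half-way up, of an open cardboard box packed with three white jars (fixed in it, below the rim): 90 long (x) by 50 wide (y) by 42 high, walls 3, about 0.2 kg. z is up. All boxes are alike, either end may go first; three or four are there.
- box2_c (a point): centre, half-way up, of an open cardboard box packed with three white jars (fixed in it, below the rim): 90 long (x) by 50 wide (y) by 42 high, walls 3, about 0.2 kg. z is up. All boxes are alike, either end may go first; three or four are there.
- box3_c (a point): centre, half-way up, of an open cardboard box packed with three white jars (fixed in it, below the rim): 90 long (x) by 50 wide (y) by 42 high, walls 3, about 0.2 kg. z is up. All boxes are alike, either end may go first; three or four are there.
- box4_c (a point): centre, half-way up, of an open cardboard box packed with three white jars (fixed in it, below the rim): 90 long (x) by 50 wide (y) by 42 high, walls 3, about 0.2 kg. z is up. All boxes are alike, either end may go first; three or four are there.
- lid1_c (a point): centre (17 above the skirt's lower edge) of a cardboard lid, right way up: 102 (x) by 62 (y), plate's top 20 up, skirt 16 deep, 3 thick, 3 play all round on a box, about 70 g. A wooden grip bar on top along x: 60 long, 16 wide, 14 high. Seated, it rests on the rim, point 22 above the box's centre, bar top 60 above the bench. Any lid fits any box; always four, nested at the start in one pile, 20 apart.
- lid2_c (a point): centre (17 above the skirt's lower edge) of a cardboard lid, right way up: 102 (x) by 62 (y), plate's top 20 up, skirt 16 deep, 3 thick, 3 play all round on a box, about 70 g. A wooden grip bar on top along x: 60 long, 16 wide, 14 high. Seated, it rests on the rim, point 22 above the box's centre, bar top 60 above the bench. Any lid fits any box; always four, nested at the start in one pile, 20 apart.
- lid3_c (a point): centre (17 above the skirt's lower edge) of a cardboard lid, right way up: 102 (x) by 62 (y), plate's top 20 up, skirt 16 deep, 3 thick, 3 play all round on a box, about 70 g. A wooden grip bar on top along x: 60 long, 16 wide, 14 high. Seated, it rests on the rim, point 22 above the box's centre, bar top 60 above the bench. Any lid fits any box; always four, nested at the start in one pile, 20 apart.
- lid4_c (a point): centre (17 above the skirt's lower edge) of a cardboard lid, right way up: 102 (x) by 62 (y), plate's top 20 up, skirt 16 deep, 3 thick, 3 play all round on a box, about 70 g. A wooden grip bar on top along x: 60 long, 16 wide, 14 high. Seated, it rests on the rim, point 22 above the box's centre, bar top 60 above the bench. Any lid fits any box; always four, nested at the start in one pile, 20 apart.
- tape: bystander: roll of clear tape lying flat, 84 across, 48 high; origin under its centre
- cutter: bystander: shut box cutter lying flat, 158 long (x), 22 wide, 14 high; origin under its body, 15 short of the middle
- stapler: bystander: black stapler, 130 by 34 by 37 high; origin under its centre
Things that resemble listed ones, but are neither listed nor needed, are in the scene too. Leave any purple look-alike of the part that bears box3_c alone. Leave any pink look-alike of the part that bears lid4_c alone.

How it is judged:
By the outcome, as a careful person would: the job done as asked, in the order asked, and still so for the second after the job is handed in, with the robot touching nothing.
Of box1, box2, box3, box4 only 3 to 4 are there at a start; the rules pass over those that are not, and their reading is None.
At some moment in a run one of box1, box2, box3, box4 may be knocked a few centimetres aside while the robot is not near it.
Once in a run the grip may slacken for a moment while it holds something.
It also fails if it takes over 210 s, if anything falls off the work surface, if the arm or the gripper's body presses on something with over 40 N, if the wrist force passes 120 N, or if a joint passes its speed limit or range.

## Working session

There is one attempt and no reset: what is moved stays moved. The work goes in short steps, Python scripts to look and compute and a shell command to move; the robot and the scene stay as the last step left them, time stands still between calls to the robot, and variables do not carry over. Pictures are saved under pics/ and viewed, at most 17 in all, crops included, and the job is handed in when it is done.

```bash
mkdir -p pics; cat > h.py <<'E'
import numpy as np, cv2
from cell import ctrl, eyes
def snap(n,f=None):
    s=eyes.snapshot(n)
    if f: cv2.imwrite('pics/'+f,cv2.cvtColor(s['img'],cv2.COLOR_RGB2BGR))
    return s
def f_(s): return s['img'].shape[0]/2/np.tan(np.radians(s['vfov']/2))
def ray(s,u,v):
    f=f_(s); d=np.array([(u-s['cx'])/f,(v-s['cy'])/f]); p=d.copy()
    for _ in range(30): p=d/(1+s['k1']*(p@p))
    E=np.array(s['extrinsics']); R,t=E[:3,:3],E[:3,3]
    return -R.T@t, R.T@np.array([p[0],p[1],1])
def onz(s,u,v,z):
    o,d=ray(s,u,v); return o+d*(z-o[2])/d[2]
def proj(s,P):
    E=np.array(s['extrinsics']); c=E[:3,:3]@np.array(P,float)+E[:3,3]; p=c[:2]/c[2]
    return p*(1+s['k1']*(p@p))*f_(s)+[s['cx'],s['cy']]
def tip():
    o=ctrl.get_obs(); R=np.array(o['tcp_rot']); return np.array(o['ee_pos']),R
def to(x,y,z,yaw=None,q=1):
    # print shift in tool axes (m) and turn; yaw = direction (deg) of tool x axis
    p,R=tip(); d=R.T@(np.array([x,y,z])-p)/1000
    w=np.zeros(3)
    if yaw is not None:
        c,s_=np.cos(np.radians(yaw)),np.sin(np.radians(yaw))
        T=np.array([[c,s_,0],[s_,-c,0],[0,0,-1.]])
        w=cv2.Rodrigues(R.T@T)[0].ravel()
    print('shift',d.round(4),'rot',w.round(4),'rowsmin',np.abs(d).max()/.0625,np.degrees(np.linalg.norm(w))/10.7)
E
python3 - <<'E'
from h import *
o=ctrl.get_obs(); print(o['time'],o['ee_pos'],np.round(o['tcp_rot'],3),o['finger_gap'])
a=[snap(n)for n in('top','side','wrist')]
for s,n in zip(a,('top','side','wrist')):
    print(n,s['vfov'],s['cx'],s['cy'],s['k1'],np.round(s['extrinsics'],3).tolist())
    im=cv2.cvtColor(s['img'],cv2.COLOR_RGB2BGR); cv2.imwrite(f'pics/{n}0.png',im)
E
```

```text
0.0 [ 203.84167888 -564.01101817  221.53582077] [[ 0.94   0.34  -0.001]
 [ 0.34  -0.94   0.002]
 [ 0.    -0.002 -1.   ]] 87.75935836353183
top 42.251260455096194 279.3256682666327 210.17796461264805 -0.10848813631604816 [[0.014, -1.0, -0.011, 3.059], [-0.985, -0.012, -0.174, 529.019], [0.174, 0.014, -0.985, 1619.131], [0.0, 0.0, 0.0, 1.0]]
side 55.8365960152656 280.1532872797053 212.57232818180893 -0.1105684765667414 [[-0.991, -0.136, 0.007, 506.151], [-0.086, 0.587, -0.805, 120.549], [0.106, -0.798, -0.593, 1004.076], [0.0, 0.0, 0.0, 1.0]]
wrist 63.61210757109309 275.6385038545288 206.7418696917869 -0.07399474964563602 [[0.34, -0.941, -0.001, -599.717], [-0.896, -0.324, 0.303, -36.21], [-0.286, -0.102, -0.953, 392.851], [0.0, 0.0, 0.0, 1.0]]
```

View pics/top0.png

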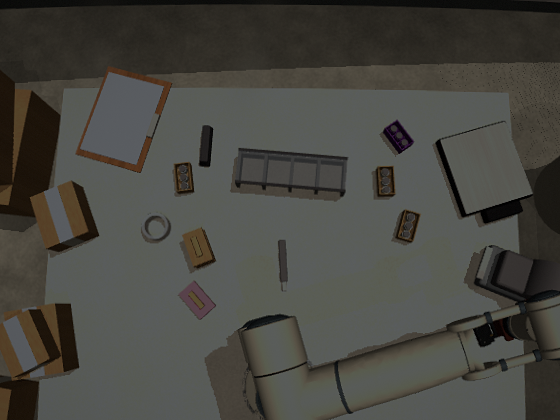

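View pics/side0.png

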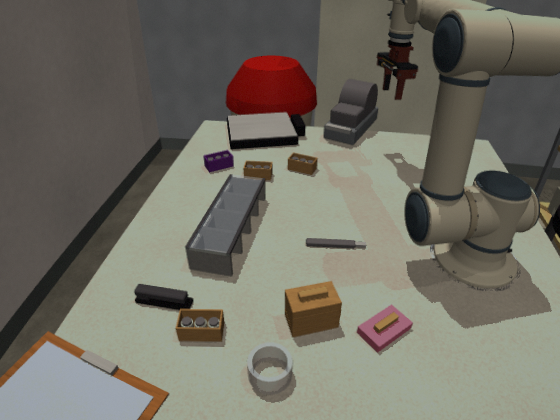

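The top view shows three brown packed boxes at (184,178), (385,181) and (407,226). The purple box at (398,136) is a look-alike. The brown lid pile is at (199,247), and the pink lid at (197,299) is a look-alike. The rack is around (292,172), the cutter at (283,262), the tape at (156,227) and the stapler at (206,145). Next I'll measure these and confirm them in a crop.

```bash
cat >> h.py <<'E'
def brown(s,lo=(8,90,40),hi=(22,255,255)):
    h=cv2.cvtColor(s['img'],cv2.COLOR_RGB2HSV); return cv2.inRange(h,lo,hi)
def blobs(m,amin=100,k=5):
    m=cv2.morphologyEx(m,cv2.MORPH_CLOSE,np.ones((k,k),np.uint8))
    cs,_=cv2.findContours(m,cv2.RETR_EXTERNAL,cv2.CHAIN_APPROX_NONE)
    return sorted([c for c in cs if cv2.contourArea(c)>amin],key=cv2.contourArea,reverse=True)
def rect(s,c,z):
    P=np.array([onz(s,u,v,z)[:2] for u,v in c.reshape(-1,2)],np.float32)
    (x,y),(w,h),a=cv2.minAreaRect(P)
    if w<h: w,h,a=h,w,a+90
    return x,y,w,h,(a+90)%180-90
E
python3 - <<'E'
from h import *
s=snap('top'); im=s['img']
for (u,v) in [(184,178),(385,181),(407,226),(199,247),(398,136),(197,299)]: print(im[v,u],cv2.cvtColor(im[v-1:v,u:u+1],cv2.COLOR_RGB2HSV)[0,0])
for c in blobs(brown(s),80):
    (u,v),_,_=cv2.minAreaRect(c)
    if 100<u<470: print(round(u),round(v),cv2.contourArea(c),np.round(rect(s,c,42),1))
# rack corners guess at top plane
for u,v in [(237,190),(347,193),(348,158),(239,149)]: print(onz(s,u,v,74).round(0))
b=cv2.cvtColor(im,cv2.COLOR_RGB2BGR)
big=np.hstack([cv2.resize(b[130:320,140:265],None,fx=3,fy=3,interpolation=2),cv2.resize(b[115:305,360:480],None,fx=3,fy=3,interpolation=2)])
cv2.imwrite('pics/crop1.png',cv2.convertScaleAbs(big,alpha=1.6))
E
```

```text
[53 48 48] [ 6 23 56]
[57 53 52] [10 27 57]
[57 53 52] [12 22 57]
[74 63 39] [ 16 143  50]
[56 52 50] [ 6 23 56]
[90 76 47] [ 20 129  85]
123 118 1087.5 [827.  517.  315.7 226.8 -15.4]
198 247 729.5 [411.2 256.5 112.5  69.5  22.6]
409 225 432.0 [ 488.5 -387.6   90.3   50.4  -16.7]
386 180 418.0 [ 629.6 -319.5   90.    50.7    2.1]
182 176 416.0 [633.6 314.7  90.5  51.6   7.9]
196 300 82.5 [253.8 257.1  58.6  15.9  42.6]
[585. 139.  74.]
[ 579. -195.   74.]
[ 689. -199.   74.]
[714. 137.  74.]
```

View pics/crop1.png

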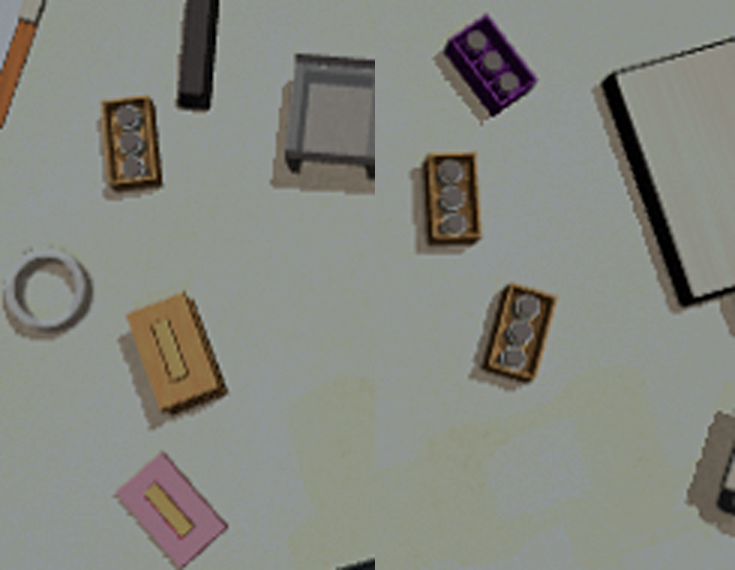

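Candidates, by top-view pixels:
- **Boxes:** (184,178), (385,181) and (407,226) are brown with jars, so they are the real ones. (398,136) is purple, so I leave it.
- **Lids:** (199,247) is the brown pile, which is the right one. (197,299) is pink, so I leave it.

The crop confirms all of these. Next I'll go above the rack front for a close look.

```bash
python3 - <<'E'
from h import *
to(530,-28,260,-1)
s=snap('top')
for c in blobs(brown(s),400)[:3]: print(np.round(rect(s,c,80),1))
print([onz(s,u,v,14).round(0) for u,v in [(283,240),(284,282)]])
E
```

```text
shift [ 0.4889 -0.3934 -0.0376] rot [-1.200e-03  2.000e-04  3.642e-01] rowsmin 7.822596135989523 1.950304711077946
[116.4 738.5 205.4 166.6  11.2]
[813.1 504.9 307.7 221.6 -15.4]
[721.8 856.9 382.1  57.   -2.6]
[array([441.,  -2.,  14.]), array([312.,  -7.,  14.])]
```

```bash
python3 -m jog '[0.06,-0.05,-0.005,0,0,0.05,1, 0.12,-0.1,-0.01,0,0,0.1,1, 0.18,-0.15,-0.015,0,0,0.15,1, 0.24,-0.195,-0.02,0,0,0.2,1, 0.3,-0.24,-0.025,0,0,0.25,1, 0.36,-0.29,-0.03,0,0,0.3,1, 0.42,-0.34,-0.035,0,0,0.364,1, 0.489,-0.393,-0.038,0,0,0.364,1]'
python3 -m jog '[0,0,0,0,0,0,1,0,0,0,0,0,0,1,0,0,0,0,0,0,1]'
python3 - <<'E'
from h import *
print(tip()[0].round(1)); to(530,-28,260,-1)
s=snap('wrist','w1.png')
E
```

```text
time: 1.25
ee_pos: [463.5, -135.8, 254.5]
tcp_rot: [[1.0, -0.018, 0.001], [-0.018, -1.0, -0.0], [0.001, 0.0, -1.0]]
force: [-0.2, -0.4, 0.7]
finger_gap: 87.9
grip_force: 0.0
time: 1.62
ee_pos: [462.2, -139.0, 254.0]
tcp_rot: [[1.0, -0.019, -0.0], [-0.019, -1.0, -0.0], [-0.0, 0.0, -1.0]]
force: [1.2, 0.1, -0.1]
finger_gap: 87.6
grip_force: 0.0
[ 462.2 -139.   254. ]
shift [ 0.0656 -0.1123 -0.006 ] rot [ 0.0003  0.0003 -0.0019] rowsmin 1.7968593863095188 0.010537758110052893
```

View pics/w1.png

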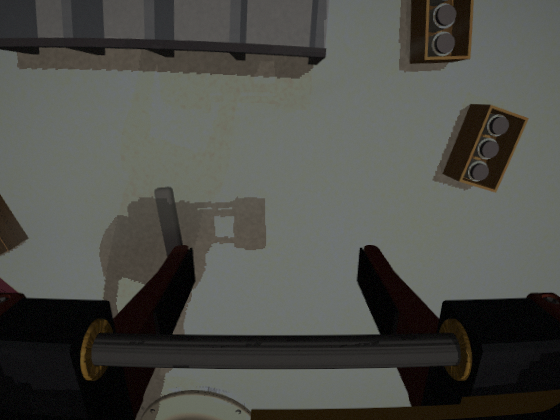

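The wrist view (up = +x) shows the rack's front edge at rows 40–60, the right end near (325,50), and two boxes at the right. I'll move closer in over the rack.

```bash
python3 -m jog '[0.03,-0.04,-0.01,0,0,0,1,0.06,-0.08,-0.02,0,0,0,1,0.09,-0.112,-0.03,0,0,0,1,0.11,-0.112,-0.04,0,0,0,1,0.11,-0.112,-0.04,0,0,0,1,0.11,-0.112,-0.04,0,0,0,1]'
python3 - <<'E'
from h import *
print(tip()[0].round(1))
s=snap('wrist','w2.png')
E
```

```text
time: 2.42
ee_pos: [574.1, -28.8, 293.7]
tcp_rot: [[1.0, -0.019, -0.001], [-0.019, -1.0, -0.0], [-0.001, 0.0, -1.0]]
force: [0.4, 0.1, 1.1]
finger_gap: 87.8
grip_force: 0.0
[574.1 -28.8 293.7]
```

View pics/w2.png

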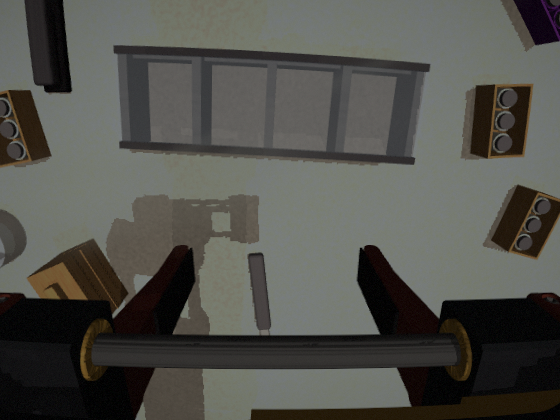

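The whole rack is in view. The front dark strip runs (120,145)–(414,160), the back strip (115,49)–(429,68), and the walls are near columns 128, 202, 270, 338 and 405.

```bash
python3 - <<'E'
from h import *
s=snap('wrist'); g=cv2.cvtColor(s['img'],cv2.COLOR_RGB2GRAY).astype(float)
# dark strips: profile
for u in (150,240,300,370): print(u,g[138:170,u].astype(int).tolist(), g[40:75,u].astype(int).tolist())
for v in (150,158): print(v, g[v,108:132].astype(int).tolist(), g[v,400:425].astype(int).tolist())
def fit(us,v0,v1,sgn):
    out=[]
    for u in us:
        d=np.diff(g[v0(u):v1(u),u])*sgn; i=np.argmax(d); out.append((u,v0(u)+i+.5))
    return out
f=lambda u:int(145+(u-120)*16/294)
b=lambda u:int(49+(u-115)*19/314)
for n,fn,z in(('front',f,74),('front0',f,0),('back',b,74)):
  for sgn in(1,-1):
    P=fit(range(140,400,6),lambda u:fn(u)-8,lambda u:fn(u)+9,sgn)
    W=np.array([onz(s,u,v,z)[:2] for u,v in P],np.float32)
    vx,vy,x0,y0=cv2.fitLine(W,cv2.DIST_HUBER,0,.01,.01).ravel()
    print(n,z,sgn,'yaw',np.degrees(np.arctan(-vx/vy)).round(2),'x at y=-28',round(float(x0+(-28-y0)*vx/vy),1))
for u,v in [(120,145),(414,160),(115,49),(429,68)]: print(onz(s,u,v,74).round(1),onz(s,u,v,66).round(1),onz(s,u,v,48).round(1))
E
cd pics; python3 -c "
import cv2;a=cv2.imread('w2.png')[35:175,100:440];cv2.imwrite('c2.png',cv2.convertScaleAbs(cv2.resize(a,(790,325),interpolation=2),alpha=1.8))"
```

```text
150 [66, 65, 67, 78, 57, 43, 43, 44, 46, 47, 46, 55, 85, 90, 93, 122, 119, 120, 118, 120, 118, 119, 117, 117, 119, 118, 118, 118, 119, 118, 119, 119] [117, 116, 115, 115, 115, 116, 59, 38, 41, 38, 39, 42, 41, 42, 51, 71, 77, 78, 70, 60, 58, 58, 79, 93, 94, 94, 93, 95, 98, 97, 95, 94, 94, 94, 93]
240 [97, 97, 98, 97, 100, 99, 98, 94, 74, 61, 63, 62, 62, 64, 64, 62, 77, 88, 88, 109, 119, 119, 119, 119, 120, 119, 119, 119, 120, 119, 119, 120] [116, 118, 119, 118, 117, 116, 118, 117, 117, 117, 42, 40, 40, 43, 42, 41, 42, 42, 56, 76, 80, 80, 72, 61, 58, 59, 85, 92, 95, 95, 95, 95, 95, 93, 92]
300 [103, 102, 103, 104, 102, 102, 101, 101, 103, 103, 103, 87, 65, 58, 57, 57, 56, 54, 57, 70, 87, 92, 113, 122, 122, 122, 121, 124, 122, 121, 122, 122] [117, 119, 118, 117, 118, 119, 117, 117, 118, 118, 120, 119, 116, 92, 40, 40, 42, 42, 41, 40, 43, 46, 65, 77, 80, 81, 63, 59, 59, 67, 95, 95, 95, 96, 94]
370 [102, 102, 103, 104, 102, 102, 101, 100, 102, 101, 100, 101, 100, 102, 102, 92, 61, 46, 47, 46, 45, 46, 48, 57, 75, 84, 93, 113, 121, 122, 121, 122] [118, 118, 116, 118, 119, 118, 118, 119, 117
[... 372 characters left out ...]
118, 119, 121, 120, 120, 120, 121, 121, 122, 118, 120, 120, 121, 119, 119, 122, 121, 121, 119, 120, 121] [44, 44, 45, 45, 42, 44, 45, 45, 45, 42, 44, 44, 44, 44, 44, 101, 121, 122, 121, 123, 122, 121, 121, 120, 122]
front 74 1 yaw -3.54 x at y=-28 594.9
front 74 -1 yaw -4.4 x at y=-28 606.0
front0 0 1 yaw -3.54 x at y=-28 582.6
front0 0 -1 yaw -4.4 x at y=-28 595.9
back 74 1 yaw -4.37 x at y=-28 699.1
back 74 -1 yaw -4.34 x at y=-28 707.8
[613.9 148.2  74. ] [613.  151.9  66. ] [610.9 160.3  48. ]
[ 589.9 -188.7   74. ] [ 588.5 -192.    66. ] [ 585.3 -199.5   48. ]
[716.2 139.7  74. ] [717.5 143.3  66. ] [720.2 151.3  48. ]
[ 690.3 -196.4   74. ] [ 690.9 -199.9   66. ] [ 692.4 -207.7   48. ]
```

View pics/c2.png

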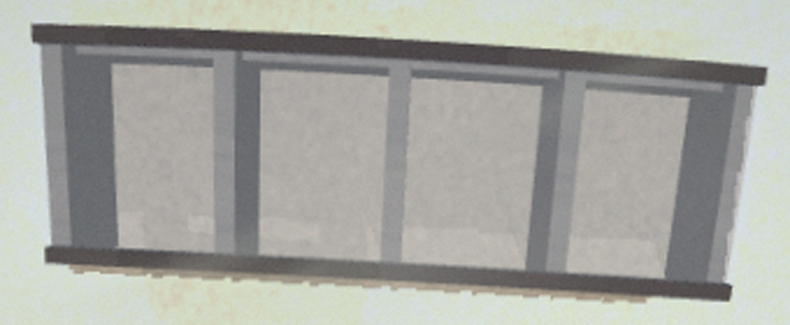

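```bash
python3 - <<'E'
from h import *
to(488.5,-387.6,140,-16.7)
s=snap('wrist')
for c in blobs(brown(s),300)[:5]: print(np.round(rect(s,c,42),1), cv2.boundingRect(c))
E
```

```text
shift [-0.0786  0.3606  0.154 ] rot [1.000e-04 4.000e-04 2.727e-01] rowsmin 5.769373129532287 1.4604921200012049
[410.3 259.7 130.1 109.5 -66.9] (27, 243, 101, 69)
[ 631.6 -319.4   90.1   54.6    1.4] (484, 84, 50, 75)
[637.8 300.3  90.1  76.    7.8] (0, 90, 51, 77)
[297.2 260.9 128.9  40.3 -17. ] (80, 320, 30, 61)
[ 491.2 -387.6   91.7   56.2  -18.8] (505, 191, 55, 68)
```

```bash
python3 -m jog '[-0.01,0.05,0.02,0,0,0.05,0.7,-0.02,0.1,0.04,0,0,0.1,0.7,-0.03,0.15,0.06,0,0,0.15,0.7,-0.045,0.2,0.08,0,0,0.2,0.7,-0.055,0.25,0.1,0,0,0.25,0.7,-0.065,0.3,0.12,0,0,0.28,0.7,-0.0786,0.3606,0.154,0,0,0.28,0.7,-0.0786,0.3606,0.154,0,0,0.28,0.7]'
python3 -m jog '[0,0,0,0,0,0,0.7,0,0,0,0,0,0,0.7]'
python3 - <<'E'
from h import *
print(ctrl.get_obs()['finger_gap'])
to(489,-387.6,140,-17)
s=snap('top')
for c in blobs(brown(s),300):
    r=rect(s,c,42)
    if abs(r[2]-90)<15: print(np.round(r,1))
E
```

```text
time: 3.58
ee_pos: [486.8, -389.0, 136.5]
tcp_rot: [[0.955, -0.297, -0.004], [-0.297, -0.955, 0.003], [-0.005, -0.002, -1.0]]
force: [0.3, 0.7, 0.1]
finger_gap: 74.7
grip_force: 0.0
time: 3.82
ee_pos: [490.7, -385.9, 141.8]
tcp_rot: [[0.957, -0.292, 0.002], [-0.292, -0.957, -0.001], [0.002, 0.0, -1.0]]
force: [-0.8, -0.8, 0.3]
finger_gap: 74.6
grip_force: 0.0
74.6346496404035
shift [-0.0012  0.0021  0.0018] rot [ 0.0005 -0.0022  0.0008] rowsmin 0.033825951627459064 0.012994995866735581
[633.8 312.8  90.4  55.4   8.8]
[ 629.4 -319.7   90.6   50.7    2.3]
```

```bash
python3 -m jog '[0,0.002,0.05,0,0,0,0.7,0,0.002,0.1,0,0,0,0.7,0,0.002,0.132,0,0,0,0.7,0,0.002,0.132,0,0,0,0.7,0,0.002,0.132,0,0,0,-0.3,0,0.002,0.132,0,0,0,-0.3,0,0.002,0.132,0,0,0,-0.3,0,0.002,0.132,0,0,0,-0.3]' 25
python3 -m jog '[0,0,0,0,0,0,-0.3,0,0,-0.008,0,0,0,-0.3,0,0,-0.018,0,0,0,-0.3,0,0,-0.018,0,0,0,-0.3]'
python3 - <<'E'
from h import *
to(530.6,-138.3,30,-4.35)
E
```

```text
time: 4.88
ee_pos: [490.4, -389.3, 10.3]
tcp_rot: [[0.956, -0.293, 0.003], [-0.293, -0.956, -0.002], [0.003, 0.001, -1.0]]
force: [0.2, 1.1, 5.8]
finger_gap: 50.2
grip_force: 25.0
time: 5.38
ee_pos: [489.7, -389.2, 27.4]
tcp_rot: [[0.956, -0.293, 0.001], [-0.293, -0.956, -0.001], [0.002, 0.001, -1.0]]
force: [0.4, -1.0, -0.8]
finger_gap: 50.0
grip_force: 25.0
shift [-0.0344 -0.2519 -0.0029] rot [ 0.001  -0.0016 -0.2213] rowsmin 4.030468438836891 1.185275676084113
```

```bash
python3 -m jog '[-0.005,-0.04,0,0,0,-0.04,-0.3,-0.01,-0.08,0,0,0,-0.08,-0.3,-0.016,-0.12,0,0,0,-0.12,-0.3,-0.022,-0.16,0,0,0,-0.16,-0.3,-0.028,-0.205,0,0,0,-0.2,-0.3,-0.0344,-0.25,0,0,0,-0.2213,-0.3,-0.0344,-0.252,0,0,0,-0.2213,-0.3,-0.0344,-0.252,0,0,0,-0.2213,-0.3]'
python3 - <<'E'
from h import *
o=ctrl.get_obs(); print(o['finger_gap'],o['grip_force'])
to(530.6,-138.3,10,-4.35)
s=snap('side','s1.png')
E
```

```text
time: 6.38
ee_pos: [530.1, -138.0, 26.0]
tcp_rot: [[0.997, -0.075, -0.0], [-0.075, -0.997, -0.001], [-0.0, 0.001, -1.0]]
force: [1.0, -1.1, -2.3]
finger_gap: 49.7
grip_force: 25.0
49.74178363707043 24.997150003910065
shift [0.0005 0.0003 0.016 ] rot [0.0006 0.0002 0.0005] rowsmin 0.2557319552122184 0.004225393414602005
```

View pics/s1.png

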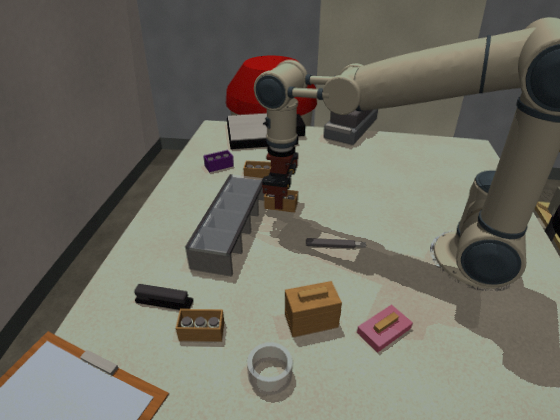

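The box is held in front of bay 1 at about (282,200). I'll set it down, release and rise.

```bash
python3 -m jog '[0,0,0.008,0,0,0,-0.3,0,0,0.0165,0,0,0,-0.3,0,0,0.0165,0,0,0,0.5,0,0,0.0165,0,0,0,0.5,0,0,0.0165,0,0,0,0.5,0,0,-0.04,0,0,0,0.5,0,0,-0.1,0,0,0,0.5,0,0,-0.15,0,0,0,0.5]'
python3 - <<'E'
from h import *
s=snap('top')
for c in blobs(brown(s),300):
    r=rect(s,c,94)
    if r[2]<140: print(np.round(r,1),np.round(rect(s,c,42),1),cv2.boundingRect(c))
to(350,275,230,22)
E
```

```text
time: 7.42
ee_pos: [530.4, -137.8, 178.8]
tcp_rot: [[0.997, -0.076, 0.002], [-0.076, -0.997, -0.001], [0.002, 0.0, -1.0]]
force: [1.0, 0.9, 0.5]
finger_gap: 66.0
grip_force: 0.0
[405.9 248.  109.1  67.6  22.4] [411.4 256.5 112.7  69.8  22.4] (182, 228, 34, 40)
[621.3 302.5  87.6  53.6   8.7] [633.8 312.8  90.4  55.3   8.7] (174, 162, 20, 30)
[ 617.  -309.8   87.5   49.1    2.1] [ 629.4 -319.5   90.4   50.7    2.1] (377, 166, 18, 29)
shift [-0.2127 -0.3983 -0.047 ] rot [ 0.0057 -0.0113 -0.4597] rowsmin 6.372622044885382 2.4626377801600188
```

```bash
python3 -m jog '[-0.026,-0.044,-0.04,0,0,-0.06,0.2,-0.052,-0.088,-0.047,0,0,-0.12,0.2,-0.078,-0.13,-0.047,0,0,-0.18,0.2,-0.104,-0.175,-0.047,0,0,-0.24,0.2,-0.13,-0.22,-0.047,0,0,-0.3,0.2,-0.156,-0.265,-0.047,0,0,-0.36,0.2,-0.18,-0.31,-0.047,0,0,-0.46,0.2,-0.207,-0.35,-0.047,0,0,-0.46,0.2]'
python3 -m jog '[0,0,0,0,0,0,0.2,0,0,0,0,0,0,0.2]'
python3 - <<'E'
from h import *
print(tip()[0].round(1))
s=snap('wrist','w3.png')
h=cv2.cvtColor(s['img'],cv2.COLOR_RGB2HSV)
for u,v in [(276,150),(276,180),(276,207)]: print(h[v,u],onz(s,u,v,80).round(0))
E
```

```text
time: 8.48
ee_pos: [349.4, 228.4, 223.0]
tcp_rot: [[0.927, 0.376, 0.001], [0.376, -0.927, 0.0], [0.001, -0.0, -1.0]]
force: [0.2, 0.7, -0.3]
finger_gap: 52.8
grip_force: 0.0
time: 8.72
ee_pos: [350.6, 226.6, 223.0]
tcp_rot: [[0.927, 0.375, 0.0], [0.375, -0.927, -0.0], [0.0, 0.001, -1.0]]
force: [-0.1, 0.3, -0.4]
finger_gap: 52.7
grip_force: 0.0
[350.6 226.6 223. ]
[ 21 116 117] [389. 241.  80.]
[ 35  25 121] [363. 231.  80.]
[ 38  25 123] [339. 221.  80.]
```

View pics/w3.png

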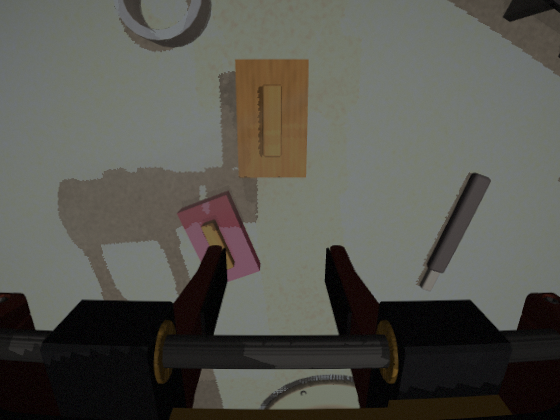

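The pile's top lid fills (236–308, 60–177) with its bar centred at (271,121). The pink decoy is below left and the tape at the top left.

```bash
cat >> h.py <<'E'
def lid(s,box,n):
    # box=(u0,v0,u1,v1) roi; n lids high -> plate top 20n, bar top 20n+14
    u0,v0,u1,v1=box; h=cv2.cvtColor(s['img'],cv2.COLOR_RGB2HSV)
    m=np.zeros(h.shape[:2],np.uint8); m[v0:v1,u0:u1]=cv2.inRange(h,(8,75,60),(28,255,255))[v0:v1,u0:u1]
    c=blobs(m,500)[0]; P=rect(s,c,20*n)
    k=m.copy(); k[:]=0
    hh=cv2.inRange(h,(18,60,120),(30,150,255)); k[v0:v1,u0:u1]=hh[v0:v1,u0:u1]
    b=blobs(k,100,3); B=rect(s,b[0],20*n+14) if b else None
    return np.round(P,1), None if B is None else np.round(B,1)
E
python3 - <<'E'
from h import *
s=snap('wrist'); h=cv2.cvtColor(s['img'],cv2.COLOR_RGB2HSV)
print([h[v,u].tolist() for u,v in [(275,100),(275,140),(250,120),(295,120),(265,120)]])
print(lid(s,(200,40,330,195),4))
E
```

```text
[[19, 131, 117], [19, 126, 117], [15, 131, 115], [16, 135, 113], [16, 132, 118]]
(array([411.4, 254.8, 102.1,  63.1,  22. ]), None)
```

```bash
python3 - <<'E'
from h import *
to(411.4,254.8,83,22)
E
```

```text
shift [ 0.0668 -0.0042  0.14  ] rot [ 0.0004  0.     -0.0017] rowsmin 2.2401972147139393 0.00926063239361195
```

```bash
python3 -m jog '[0.03,-0.002,0.02,0,0,0,-0.1,0.06,-0.004,0.05,0,0,0,-0.1,0.067,-0.004,0.1,0,0,0,-0.1,0.067,-0.004,0.13,0,0,0,-0.1,0.067,-0.004,0.14,0,0,0,-0.1,0.067,-0.004,0.14,0,0,0,-0.8,0.067,-0.004,0.14,0,0,0,-0.8,0.067,-0.004,0.14,0,0,0,-0.8]' 25
python3 -m jog '[0,0,0,0,0,0,-0.8,0,0,-0.03,0,0,0,-0.8,0,0,-0.07,0,0,0,-0.8,0,0,-0.07,0,0,0,-0.8]'
python3 - <<'E'
from h import *
o=ctrl.get_obs(); print(o['finger_gap'],o['grip_force'])
to(530.6,-138.3,153,-4.35)
s=snap('wrist','w4.png')
t=snap('top')
for c in blobs(brown(t),300):
    r=rect(t,c,42)
    if r[2]<140: print(np.round(r,1))
E
```

```text
time: 9.82
ee_pos: [411.8, 256.0, 84.9]
tcp_rot: [[0.927, 0.375, 0.003], [0.375, -0.927, 0.001], [0.003, -0.0, -1.0]]
force: [0.5, 0.4, 2.5]
finger_gap: 15.4
grip_force: 25.0
time: 10.32
ee_pos: [412.3, 256.7, 156.8]
tcp_rot: [[0.927, 0.375, 0.006], [0.375, -0.927, 0.003], [0.006, -0.001, -1.0]]
force: [0.6, 1.0, -1.8]
finger_gap: 15.7
grip_force: 25.0
15.669383407593571 24.999952018260956
shift [-0.0385  0.4105  0.0032] rot [-0.0023 -0.0062  0.4602] rowsmin 6.568123597259491 2.464709344590404
[ 528.2 -138.4   91.6   50.9   -4.7]
[633.8 312.8  90.4  55.3   8.7]
[ 629.6 -319.5   90.    50.7    2.1]
```

View pics/w4.png

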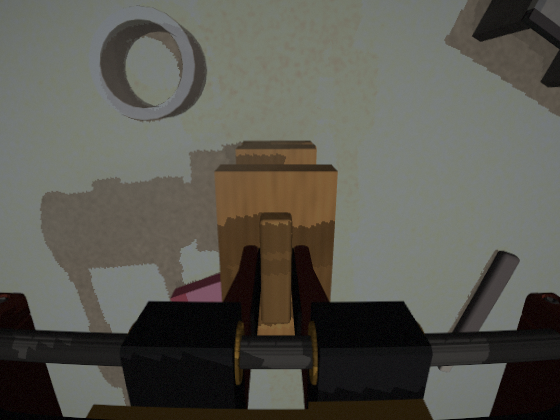

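One lid is in the grip and the rest of the pile is still in place. I'll hover behind the staged box for a close look at its rim.

```bash
python3 - <<'E'
from h import *
to(421,-130,160,-4.35)
E
```

```text
shift [-0.1353  0.3615 -0.0074] rot [-0.000e+00  1.000e-04  4.602e-01] rowsmin 5.784034723666827 2.464232930584506
```

```bash
python3 -m jog '[-0.02,0.05,-0.005,0,0,0.06,-0.8,-0.04,0.1,-0.007,0,0,0.12,-0.8,-0.06,0.15,-0.007,0,0,0.18,-0.8,-0.08,0.2,-0.007,0,0,0.24,-0.8,-0.095,0.25,-0.007,0,0,0.3,-0.8,-0.115,0.3,-0.007,0,0,0.36,-0.8,-0.135,0.3615,-0.007,0,0,0.46,-0.8,-0.135,0.3615,-0.007,0,0,0.46,-0.8]' 30
python3 -m jog '[0,0,0,0,0,0,-0.8,0,0,0,0,0,0,-0.8]'
python3 - <<'E'
from h import *
s=snap('wrist','w5.png')
for c in blobs(brown(s),300): print(np.round(rect(s,c,42),1),cv2.boundingRect(c))
E
```

```text
time: 11.42
ee_pos: [419.9, -133.2, 157.6]
tcp_rot: [[0.997, -0.083, -0.004], [-0.083, -0.997, 0.001], [-0.004, -0.0, -1.0]]
force: [-0.1, 0.7, -1.2]
finger_gap: 15.6
grip_force: 30.0
time: 11.68
ee_pos: [421.2, -128.5, 159.5]
tcp_rot: [[0.997, -0.073, -0.001], [-0.073, -0.997, 0.001], [-0.001, -0.001, -1.0]]
force: [0.1, 0.7, -1.7]
finger_gap: 15.7
grip_force: 30.0
[ 367.4 -124.2  171.6  104.4   -4.2] (215, 165, 123, 171)
[ 529.9 -138.5   90.6   50.4   -4.4] (246, 4, 67, 123)
[259.6 -77.9  79.6   8.7  -7.4] (234, 323, 10, 62)
```

View pics/w5.png

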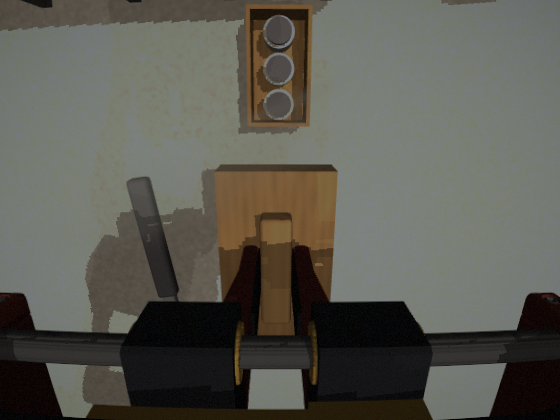

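```bash
python3 - <<'E'
from h import *
s=snap('wrist'); g=cv2.cvtColor(s['img'],cv2.COLOR_RGB2GRAY).astype(int)
print(g[158:178,240].tolist(),g[158:178,310].tolist(),g[200,208:226].tolist(),g[200,328:345].tolist())
p,R=tip()
for q in [(240,170.5),(310,170.5),(215.5,190),(337,190),(276,165)]:
    print((R.T@(onz(s,*q,p[2]-4.9)-p)).round(1))
to(530.3,-138.5,100,-4.4)
E
```

```text
[124, 124, 120, 121, 121, 123, 89, 62, 61, 64, 63, 61, 62, 78, 92, 95, 96, 95, 95, 96] [125, 127, 125, 125, 126, 125, 85, 50, 50, 49, 49, 48, 43, 73, 93, 98, 96, 97, 98, 98] [87, 86, 84, 87, 89, 90, 89, 92, 92, 97, 96, 97, 97, 96, 96, 95, 95, 91] [104, 103, 102, 102, 101, 99, 99, 100, 121, 129, 127, 129, 129, 128, 130, 127, 128]
[ 50.2 -18.1   4.9]
[50.2 17.2  4.9]
[ 40.  -31.    4.9]
[40.  31.4  4.9]
[53.   0.   4.9]
shift [0.1094 0.002  0.0599] rot [-0.0003  0.0001  0.0037] rowsmin 1.7498044148489071 0.019712623073336124
```

```bash
python3 -m jog '[0.05,0.001,0,0,0,0,-0.8,0.1,0.002,0.02,0,0,0.003,-0.8,0.1098,0.002,0.06,0,0,0.0037,-0.8,0.1098,0.002,0.075,0,0,0.0037,-0.8,0.1098,0.002,0.082,0,0,0.0037,-0.8,0.1098,0.002,0.082,0,0,0.0037,-0.8]' 30
python3 -m jog '[0,0,0.008,0,0,0,-0.8,0,0,0.015,0,0,0,-0.8,0,0,0.022,0,0,0,-0.8,0,0,0.026,0,0,0,-0.8,0,0,0.026,0,0,0,-0.8]'
python3 -c "
from h import *
to(530.7,-138.5,51,-4.4)"
```

```text
time: 12.52
ee_pos: [530.5, -140.2, 79.3]
tcp_rot: [[0.997, -0.079, 0.001], [-0.079, -0.997, -0.0], [0.001, 0.0, -1.0]]
force: [-0.3, -0.5, -0.3]
finger_gap: 15.5
grip_force: 30.0
time: 13.15
ee_pos: [530.4, -140.2, 51.6]
tcp_rot: [[0.997, -0.08, -0.001], [-0.08, -0.997, 0.0], [-0.001, -0.0, -1.0]]
force: [0.7, -0.4, -0.9]
finger_gap: 15.7
grip_force: 30.0
shift [ 0.0002 -0.0017  0.0006] rot [-0.0002  0.0008 -0.0028] rowsmin 0.027885318403638584 0.015668413127740102
```

```bash
python3 -m jog '[0.01,-0.001,0,0,0,0,-0.8,0.02,-0.002,0,0,0,0,-0.8,0.03,-0.002,0,0,0,0,-0.8,0.04,-0.002,0,0,0,0,-0.8,0.04,-0.002,0,0,0,0,-0.8]'
python3 -m jog '[0,0,0,0,0,0,-0.3,0,0,0,0,0,0,-0.3,0,0,-0.03,0,0,0,-0.3,0,0,-0.06,0,0,0,-0.3,-0.05,0,-0.06,0,0,0,-0.3,-0.1,0,-0.06,0,0,0,-0.3,-0.14,0,-0.06,0,0,0,-0.3,-0.14,0,-0.06,0,0,0,-0.3]'
python3 - <<'E'
from h import *
s=snap('wrist','w6.png')
to(470,-134,20,-4.35)
E
```

```text
time: 13.78
ee_pos: [571.5, -141.5, 52.0]
tcp_rot: [[0.997, -0.079, 0.0], [-0.079, -0.997, -0.0], [0.0, -0.0, -1.0]]
force: [0.7, -0.6, -0.6]
finger_gap: 15.4
grip_force: 30.0
time: 14.78
ee_pos: [429.6, -130.3, 112.5]
tcp_rot: [[0.997, -0.08, 0.001], [-0.08, -0.997, -0.001], [0.001, 0.0, -1.0]]
force: [0.3, -0.2, -0.3]
finger_gap: 30.9
grip_force: 0.0
shift [0.0391 0.0003 0.0928] rot [ 0.0006 -0.0022 -0.0044] rowsmin 1.4850954395071558 0.026606484276839277
```

View pics/w6.png

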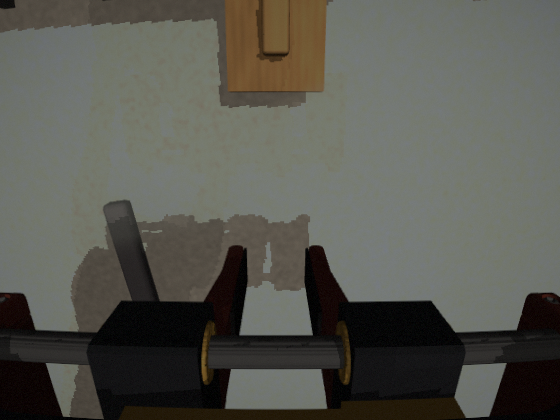

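The lid is seated flat with its rear edge at row 91. Next I'll push from behind with both fingers.

```bash
python3 -m jog '[0.03,0,0.04,0,0,-0.004,-0.3,0.06,0,0.09,0,0,-0.004,-0.3,0.07,0,0.09,0,0,-0.004,-0.3,0.085,0,0.09,0,0,-0.004,-0.3,0.1,0,0.09,0,0,-0.004,-0.3,0.115,0,0.09,0,0,-0.004,-0.3,0.13,0,0.09,0,0,-0.004,-0.3,0.138,0,0.09,0,0,-0.004,-0.3]'
python3 -c "
from h import *
to(576.5,-141.8,22,-4.35)"
```

```text
time: 15.82
ee_pos: [570.1, -141.6, 24.2]
tcp_rot: [[0.997, -0.075, 0.002], [-0.075, -0.997, -0.001], [0.002, 0.001, -1.0]]
force: [-2.4, 0.7, 1.5]
finger_gap: 30.7
grip_force: 1.1
shift [ 0.0064 -0.0003  0.0022] rot [ 0.0006 -0.0016  0.0005] rowsmin 0.10278794854107955 0.009640441518844996
```

```bash
python3 -m jog '[0.003,0,0,0,0,0,-0.3,0.006,0,0,0,0,0,-0.3,0.006,0,0,0,0,0,-0.3]'
python3 -m jog '[0.002,0,0,0,0,0,-0.3,0.004,0,0,0,0,0,-0.3,0.004,0,0,0,0,0,-0.3]'
```

```text
time: 16.2
ee_pos: [574.6, -141.8, 22.4]
tcp_rot: [[0.997, -0.076, 0.0], [-0.076, -0.997, -0.0], [0.0, 0.0, -1.0]]
force: [-1.9, 0.1, 2.2]
finger_gap: 30.6
grip_force: 0.8
time: 16.58
ee_pos: [574.6, -141.8, 22.4]
tcp_rot: [[0.997, -0.076, -0.009], [-0.076, -0.997, 0.001], [-0.009, -0.0, -1.0]]
force: [-19.9, 2.0, 11.5]
finger_gap: 30.9
grip_force: 10.0
```

Box 1 hit the stop with a 20 N reaction at the expected place. I'll back off, rise and check it on the way to box B.

```bash
python3 -m jog '[-0.03,0,0,0,0,0,-0.3,-0.06,0,-0.03,0,0,0,-0.3,-0.06,0,-0.1,0,0,0,-0.3,-0.03,0,-0.16,0,0,0,-0.3,0,0,-0.2,0,0,0,-0.3,0,0,-0.2,0,0,0,-0.3,0,0,-0.2,0,0,0,-0.3]'
python3 - <<'E'
from h import *
s=snap('wrist','w7.png')
t=snap('top')
for c in blobs(brown(t),300):
    r=rect(t,c,42)
    if r[2]<140: print(np.round(r,1))
to(629.6,-319.5,140,2.1)
# lid rear edge expected
R0=np.array([652.6,-24.3]); a=np.radians(-4.35); ex=np.array([np.cos(a),np.sin(a)]); ey=np.array([-ex[1],ex[0]])
for q in [(-57,-123-31),(-57,-123+31)]: print(proj(s,[*(R0+q[0]*ex+q[1]*ey),46]).round(1))
E
python3 -c "
import cv2;a=cv2.imread('pics/w7.png')[0:240,100:440];cv2.imwrite('pics/c7.png',cv2.convertScaleAbs(cv2.resize(a,None,fx=2,fy=2),alpha=1.6))"
```

```text
time: 17.45
ee_pos: [578.4, -142.0, 220.9]
tcp_rot: [[0.997, -0.075, -0.001], [-0.075, -0.997, 0.0], [-0.001, -0.0, -1.0]]
force: [0.3, -0.6, -0.4]
finger_gap: 30.9
grip_force: 0.0
[409.8 255.  108.4  68.6  22.1]
[633.7 312.6  90.7  55.7   8.1]
[ 629.6 -319.5   90.    50.7    2.1]
shift [0.0656 0.1733 0.0794] rot [-0.001   0.0034 -0.1123] rowsmin 2.772525337949279 0.6017628919687695
[306.1 177.5]
[245.3 177.5]
```

View pics/c7.png

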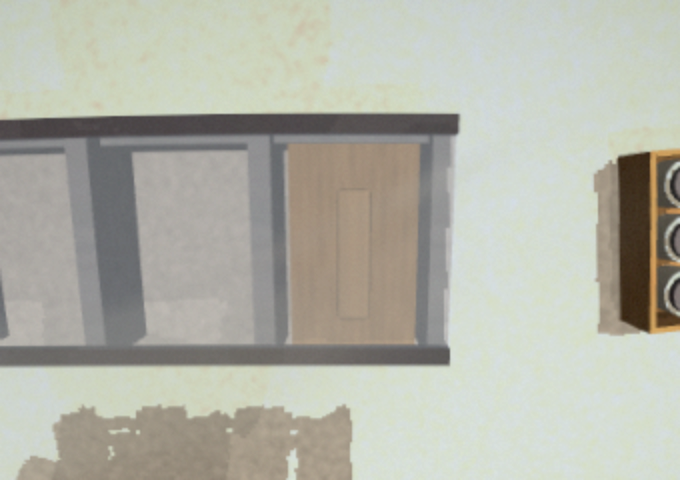

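The crop shows the first lid flush against the back stop in the right-most bay. Now box B.

```bash
python3 -m jog '[0.02,0.05,0,0,0,-0.05,0.7,0.04,0.1,0.02,0,0,-0.1,0.7,0.06,0.15,0.05,0,0,-0.112,0.7,0.0656,0.1733,0.08,0,0,-0.112,0.7,0.0656,0.1733,0.08,0,0,-0.112,0.7,0.0656,0.1733,0.08,0,0,-0.112,0.7]'
python3 - <<'E'
from h import *
s=snap('top')
for c in blobs(brown(s),300):
    r=rect(s,c,42)
    if r[2]<140: print(np.round(r,1))
to(630,-319.5,9,2.1)
E
```

```text
time: 18.3
ee_pos: [630.7, -318.8, 142.9]
tcp_rot: [[0.999, 0.037, 0.0], [0.037, -0.999, 0.001], [0.0, -0.001, -1.0]]
force: [0.0, 0.2, 0.7]
finger_gap: 74.9
grip_force: 0.0
[409.8 255.  108.4  68.6  22.1]
[633.8 312.8  90.4  55.4   8.8]
shift [-0.0015  0.0007  0.1351] rot [ 0.0007 -0.0019  0.0009] rowsmin 2.1616714217756607 0.011943622543856709
```

Descend, grip, lift 18 mm and back off to clear the rack corner.

```bash
python3 -m jog '[0,0,0.05,0,0,0,0.7,0,0,0.1,0,0,0,0.7,0,0,0.132,0,0,0,0.7,0,0,0.132,0,0,0,0.7,0,0,0.132,0,0,0,-0.3,0,0,0.132,0,0,0,-0.3,0,0,0.132,0,0,0,-0.3,0,0,0.132,0,0,0,-0.3]' 30
python3 -m jog '[0,0,0,0,0,0,-0.3,0,0,-0.018,0,0,0,-0.3,-0.03,0,-0.018,0,0,0,-0.3,-0.06,0,-0.018,0,0,0,-0.3,-0.095,0,-0.018,0,0,0,-0.3,-0.095,0,-0.018,0,0,0,-0.3]'
python3 - <<'E'
from h import *
to(536.8,-56.6,28,-4.35)
E
```

```text
time: 19.35
ee_pos: [632.0, -320.3, 12.6]
tcp_rot: [[0.999, 0.036, 0.003], [0.036, -0.999, -0.001], [0.003, 0.002, -1.0]]
force: [0.0, 0.1, 6.0]
finger_gap: 50.1
grip_force: 30.0
time: 20.1
ee_pos: [534.1, -323.5, 28.5]
tcp_rot: [[0.999, 0.035, -0.001], [0.035, -0.999, 0.0], [-0.001, -0.0, -1.0]]
force: [1.0, 0.2, -2.3]
finger_gap: 49.7
grip_force: 30.0
shift [ 0.0119 -0.2667  0.0005] rot [-0.0003  0.0011  0.1106] rowsmin 4.266820352787287 0.5921191283263356
```

```bash
python3 -m jog '[0,-0.045,0,0,0,0.02,-0.3,0,-0.09,0,0,0,0.04,-0.3,0.003,-0.135,0,0,0,0.06,-0.3,0.006,-0.18,0,0,0,0.08,-0.3,0.009,-0.225,0,0,0,0.11,-0.3,0.012,-0.267,0,0,0,0.1106,-0.3,0.012,-0.267,0,0,0,0.1106,-0.3,0.012,-0.267,0,0,0,0.1106,-0.3]'
python3 -m jog '[0,0,0.008,0,0,0,-0.3,0,0,0.0165,0,0,0,-0.3,0,0,0.0165,0,0,0,0.5,0,0,0.0165,0,0,0,0.5,0,0,0.0165,0,0,0,0.5,0,0,-0.04,0,0,0,0.5,0,0,-0.1,0,0,0,0.5,0,0,-0.15,0,0,0,0.5]'
python3 - <<'E'
from h import *
s=snap('top')
for c in blobs(brown(s),300):
    r=rect(s,c,42)
    if r[2]<140: print(np.round(r,1))
to(351,227,223,22)
E
```

```text
time: 21.1
ee_pos: [539.0, -56.1, 28.7]
tcp_rot: [[0.997, -0.073, 0.001], [-0.073, -0.997, -0.001], [0.001, 0.001, -1.0]]
force: [0.0, -0.0, -1.8]
finger_gap: 49.8
grip_force: 30.0
time: 22.1
ee_pos: [538.4, -56.1, 180.7]
tcp_rot: [[0.997, -0.074, 0.002], [-0.074, -0.997, -0.0], [0.002, 0.0, -1.0]]
force: [0.6, 0.5, 0.4]
finger_gap: 66.0
grip_force: 0.0
[409.8 255.1 108.8  67.8  22.6]
[633.8 312.8  90.4  55.4   8.8]
shift [-0.2096 -0.2685 -0.0373] rot [ 0.0039 -0.0118 -0.4582] rowsmin 4.2967942014563185 2.4544613229089736
```

```bash
python3 -m jog '[-0.03,-0.035,-0.03,0,0,-0.06,0.2,-0.06,-0.07,-0.037,0,0,-0.12,0.2,-0.09,-0.11,-0.037,0,0,-0.18,0.2,-0.12,-0.15,-0.037,0,0,-0.24,0.2,-0.15,-0.19,-0.037,0,0,-0.32,0.2,-0.18,-0.23,-0.037,0,0,-0.4,0.2,-0.21,-0.2685,-0.037,0,0,-0.458,0.2,-0.21,-0.2685,-0.037,0,0,-0.458,0.2]'
python3 -m jog '[0,0,0,0,0,0,0,0,0,0,0,0,0,0]'
python3 - <<'E'
from h import *
s=snap('wrist'); P=lid(s,(200,40,330,195),3)[0]; print(P)
to(P[0],P[1],64,P[4])
t=snap('top')
for c in blobs(brown(t),300):
    r=rect(t,c,42)
    if r[2]<140: print(np.round(r,1))
E
```

```text
time: 23.15
ee_pos: [347.2, 229.4, 215.1]
tcp_rot: [[0.925, 0.38, 0.0], [0.38, -0.925, 0.001], [0.001, -0.001, -1.0]]
force: [-0.2, -0.1, 1.1]
finger_gap: 52.8
grip_force: 0.0
time: 23.4
ee_pos: [349.4, 226.4, 214.9]
tcp_rot: [[0.928, 0.372, -0.0], [0.372, -0.928, -0.0], [-0.0, 0.0, -1.0]]
force: [-0.1, 0.1, -0.0]
finger_gap: 44.0
grip_force: 0.0
[411.  255.9 102.1  63.2  21.8]
shift [ 0.0682 -0.0045  0.1509] rot [0.0003 0.0002 0.001 ] rowsmin 2.4149111559370655 0.005478925022574462
[536.8 -57.1  91.4  49.7  -4.4]
[633.8 312.8  90.4  55.3   8.7]
```

```bash
python3 -m jog '[0.03,-0.002,0.03,0,0,0,-0.1,0.06,-0.0045,0.06,0,0,0,-0.1,0.068,-0.0045,0.11,0,0,0,-0.1,0.068,-0.0045,0.14,0,0,0,-0.1,0.068,-0.0045,0.15,0,0,0,-0.1,0.068,-0.0045,0.15,0,0,0,-0.8,0.068,-0.0045,0.15,0,0,0,-0.8,0.068,-0.0045,0.15,0,0,0,-0.8]' 30
python3 -m jog '[0,0,0,0,0,0,-0.8,0,0,-0.04,0,0,0,-0.8,0,0,-0.09,0,0,0,-0.8,0,0,-0.09,0,0,0,-0.8]'
python3 - <<'E'
from h import *
to(428,-48.5,158,-4.4)
E
```

```text
time: 24.5
ee_pos: [411.0, 257.3, 67.0]
tcp_rot: [[0.927, 0.374, 0.003], [0.374, -0.927, 0.001], [0.003, -0.0, -1.0]]
force: [0.7, -0.2, 3.0]
finger_gap: 15.4
grip_force: 30.0
time: 25.0
ee_pos: [411.9, 258.0, 160.1]
tcp_rot: [[0.927, 0.375, 0.007], [0.375, -0.927, 0.004], [0.008, -0.001, -1.0]]
force: [0.0, -0.4, -1.1]
finger_gap: 15.8
grip_force: 30.0
shift [-0.0999  0.2902  0.0009] rot [-0.0029 -0.008   0.4608] rowsmin 4.643815456687024 2.467777889240302
```

```bash
python3 -m jog '[-0.015,0.04,0,0,0,0.06,-0.8,-0.03,0.08,0,0,0,0.12,-0.8,-0.045,0.12,0,0,0,0.18,-0.8,-0.06,0.16,0,0,0,0.24,-0.8,-0.075,0.205,0,0,0,0.32,-0.8,-0.09,0.25,0,0,0,0.4,-0.8,-0.1,0.29,0,0,0,0.46,-0.8,-0.1,0.29,0,0,0,0.46,-0.8]' 30
python3 -m jog '[0,0,0,0,0,0,-0.8,0,0,0,0,0,0,-0.8]'
python3 - <<'E'
from h import *
s=snap('wrist'); p,R=tip(); B=None
for c in blobs(brown(s),300):
    r=rect(s,c,42); 
    if abs(r[2]-90)<8: B=r; print(np.round(r,1))
g=cv2.cvtColor(s['img'],cv2.COLOR_RGB2GRAY).astype(int)
print(g[155:185,240].tolist(),g[155:185,310].tolist(),g[200,205:226].tolist(),g[200,325:347].tolist())
for q in [(240,170.5),(310,170.5),(215.5,190),(337,190)]: print((R.T@(onz(s,*q,p[2]-6)-p)).round(1))
to(B[0]+.8,B[1],80,B[4])
E
```

```text
time: 26.0
ee_pos: [425.4, -51.4, 153.6]
tcp_rot: [[0.997, -0.081, -0.002], [-0.081, -0.997, 0.0], [-0.002, 0.0, -1.0]]
force: [0.5, 0.0, -0.7]
finger_gap: 15.7
grip_force: 30.0
time: 26.25
ee_pos: [425.8, -48.3, 154.7]
tcp_rot: [[0.997, -0.074, -0.001], [-0.074, -0.997, 0.0], [-0.001, -0.0, -1.0]]
force: [0.7, 0.9, -1.4]
finger_gap: 15.7
grip_force: 30.0
[537.6 -56.8  87.8  50.4  -4.3]
[402.7 194.   88.7  38.7 -19.7]
[121, 121, 120, 120, 120, 121, 120, 120, 92, 65, 62, 62, 62, 58, 61, 70, 85, 92, 93, 93, 93, 93, 92, 95, 92, 92, 94, 94, 93, 93] [124, 123, 123, 122, 123, 123, 123, 125, 91, 55, 49, 46, 47, 49, 48, 71, 91, 93, 93, 94, 94, 95, 95, 94, 95, 94, 95, 94, 94, 94] [88, 87, 91, 92, 89, 89, 74, 62, 60, 61, 63, 71, 88, 93, 95, 93, 96, 95, 94, 93, 91] [99, 100, 101, 100, 101, 99, 100, 97, 98, 96, 113, 126, 126, 125, 125, 126, 125, 125, 124, 125, 124, 126]
[ 49.9 -18.2   6. ]
[49.9 17.3  6. ]
[ 39.7 -31.2   6. ]
[39.7 31.6  6. ]
shift [-0.0403 -0.24    0.075 ] rot [-0.0003  0.0003  0.2696] rowsmin 3.8402909848226616 1.4436634954219916
```

```bash
python3 - <<'E'
from h import *
to(538.7,-56.8,80,-4.3)
E
```

```text
shift [1.131e-01 1.000e-04 7.490e-02] rot [-0.0003  0.0002  0.001 ] rowsmin 1.8096922049309796 0.005848112352398668
```

```bash
python3 -m jog '[0.05,0,0,0,0,0,-0.8,0.1,0,0.02,0,0,0,-0.8,0.113,0,0.05,0,0,0,-0.8,0.113,0,0.07,0,0,0,-0.8,0.113,0,0.075,0,0,0,-0.8,0.113,0,0.075,0,0,0,-0.8]' 30
python3 -m jog '[0,0,0.008,0,0,0,-0.8,0,0,0.015,0,0,0,-0.8,0,0,0.022,0,0,0,-0.8,0,0,0.026,0,0,0,-0.8,0,0,0.026,0,0,0,-0.8]'
python3 -c "
from h import *
to(538.7,-56.8,53,-4.35)"
```

```text
time: 27.05
ee_pos: [538.3, -57.7, 80.9]
tcp_rot: [[0.997, -0.076, 0.001], [-0.076, -0.997, -0.0], [0.001, 0.0, -1.0]]
force: [-0.2, -0.2, -0.4]
finger_gap: 15.2
grip_force: 30.0
time: 27.68
ee_pos: [538.5, -58.0, 53.7]
tcp_rot: [[0.997, -0.076, -0.001], [-0.076, -0.997, 0.0], [-0.001, -0.0, -1.0]]
force: [-0.7, 0.2, -0.1]
finger_gap: 15.7
grip_force: 30.0
shift [ 0.0001 -0.0012  0.0007] rot [-0.0001  0.0006 -0.0003] rowsmin 0.01961008790453799 0.00370077456932494
```

```bash
python3 -m jog '[0.01,-0.001,0.001,0,0,0,-0.8,0.02,-0.001,0.001,0,0,0,-0.8,0.03,-0.001,0.001,0,0,0,-0.8,0.037,-0.001,0.001,0,0,0,-0.8,0.037,-0.001,0.001,0,0,0,-0.8]'
python3 -m jog '[0,0,0,0,0,0,-0.3,0,0,0,0,0,0,-0.3,0,0,-0.03,0,0,0,-0.3,0,0,-0.06,0,0,0,-0.3,-0.05,0,-0.06,0,0,0,-0.3,-0.1,0,-0.06,0,0,0,-0.3,-0.14,0,-0.06,0,0,0,-0.3,-0.14,0,-0.06,0,0,0,-0.3]'
python3 - <<'E'
from h import *
s=snap('wrist','w8.png')
to(652.6-66.8-3.1,-24.3+5.1-40.9,22,-4.35)
E
```

```text
time: 28.3
ee_pos: [576.4, -59.9, 53.0]
tcp_rot: [[0.997, -0.076, 0.001], [-0.076, -0.997, -0.0], [0.001, -0.0, -1.0]]
force: [0.7, 0.3, -0.5]
finger_gap: 15.6
grip_force: 30.0
time: 29.3
ee_pos: [434.6, -49.0, 113.4]
tcp_rot: [[0.997, -0.076, 0.001], [-0.076, -0.997, -0.0], [0.001, 0.0, -1.0]]
force: [0.8, 0.4, 0.3]
finger_gap: 30.3
grip_force: 0.0
shift [ 0.147  -0.0003  0.092 ] rot [ 0.0002 -0.0024 -0.0005] rowsmin 2.3513347785035448 0.012970043490471084
```

View pics/w8.png

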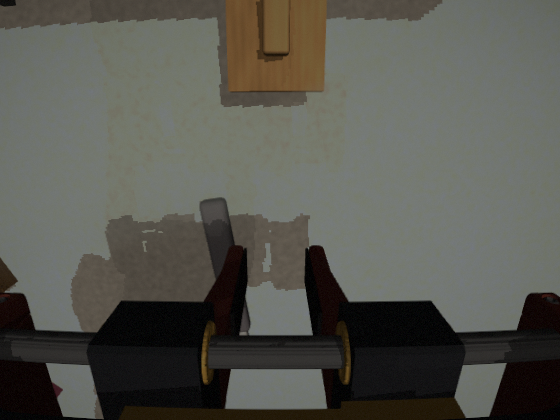

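The lid is seated, with its rear edge at row 91. The cutter at (213,200) is clear to the left. I'll push.

```bash
python3 -m jog '[0.05,0,0.01,0,0,0,-0.3,0.06,0,0.06,0,0,0,-0.3,0.065,0,0.09,0,0,0,-0.3,0.08,0,0.09,0,0,0,-0.3,0.095,0,0.09,0,0,0,-0.3,0.11,0,0.09,0,0,0,-0.3,0.125,0,0.09,0,0,0,-0.3,0.138,0,0.09,0,0,0,-0.3]'
python3 -m jog '[0.003,0,0,0,0,0,-0.3,0.006,0,0,0,0,0,-0.3,0.009,0,0,0,0,0,-0.3,0.009,0,0,0,0,0,-0.3]'
```

```text
time: 30.35
ee_pos: [574.8, -59.7, 22.2]
tcp_rot: [[0.997, -0.076, -0.001], [-0.076, -0.997, 0.0], [-0.001, -0.0, -1.0]]
force: [-0.5, 0.2, -1.6]
finger_gap: 30.7
grip_force: 0.5
time: 30.85
ee_pos: [580.7, -60.3, 22.8]
tcp_rot: [[0.997, -0.076, -0.004], [-0.076, -0.997, 0.0], [-0.004, 0.0, -1.0]]
force: [-7.6, 0.3, 2.1]
finger_gap: 30.8
grip_force: 3.8
```

```bash
python3 -m jog '[0.002,0,0,0,0,0,-0.3,0.002,0,0,0,0,0,-0.3]'
python3 -m jog '[-0.03,0,0,0,0,0,-0.3,-0.06,0,-0.03,0,0,0,-0.3,-0.06,0,-0.1,0,0,0,-0.3,-0.03,0,-0.16,0,0,0,-0.3,0,0,-0.2,0,0,0,-0.3,0,0,-0.2,0,0,0,-0.3,0,0,-0.2,0,0,0,-0.3]'
python3 - <<'E'
from h import *
s=snap('wrist','w9.png')
t=snap('top')
for c in blobs(brown(t),300):
    r=rect(t,c,42)
    if r[2]<140: print(np.round(r,1))
to(634,313.5,140,8.5)
E
python3 -c "
import cv2;a=cv2.imread('pics/w9.png')[0:240,100:440];cv2.imwrite('pics/c9.png',cv2.convertScaleAbs(cv2.resize(a,None,fx=2,fy=2),alpha=1.6))"
```

```text
time: 31.1
ee_pos: [580.7, -60.2, 22.9]
tcp_rot: [[0.997, -0.076, -0.009], [-0.076, -0.997, 0.001], [-0.009, -0.0, -1.0]]
force: [-16.7, 0.6, 7.5]
finger_gap: 30.5
grip_force: 8.2
time: 31.98
ee_pos: [584.3, -60.5, 222.3]
tcp_rot: [[0.997, -0.076, -0.001], [-0.076, -0.997, 0.0], [-0.001, -0.0, -1.0]]
force: [0.2, 0.4, -0.4]
finger_gap: 30.5
grip_force: 0.0
[408.7 252.  103.7  64.9  21.6]
[633.8 312.8  90.4  55.4   8.8]
shift [ 0.0222 -0.3766  0.0811] rot [-0.0006  0.0031 -0.2246] rowsmin 6.025721717437943 1.2027374506890585
```

View pics/c9.png

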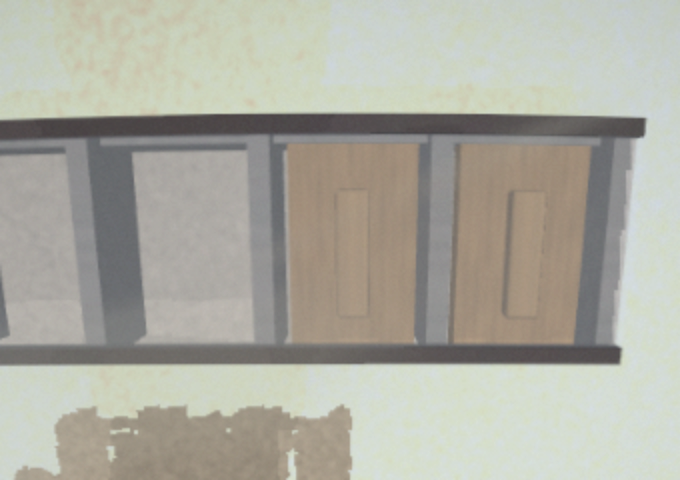

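Boxes 1 and 2 are both flush at the stop. Now box C. I'll take a close look from slightly behind it.

```bash
python3 -m jog '[-0.008,-0.05,0,0,0,-0.04,0.5,-0.016,-0.1,0.01,0,0,-0.08,0.5,-0.024,-0.15,0.02,0,0,-0.12,0.5,-0.032,-0.2,0.03,0,0,-0.16,0.5,-0.04,-0.25,0.03,0,0,-0.2,0.5,-0.048,-0.3,0.03,0,0,-0.2246,0.5,-0.055,-0.37,0.03,0,0,-0.2246,0.5,-0.055,-0.37,0.03,0,0,-0.2246,0.5]'
python3 -m jog '[0,0,0,0,0,0,0.6,0,0,0,0,0,0,0.6]'
python3 - <<'E'
from h import *
s=snap('wrist','w10.png')
for c in blobs(brown(s),300):
    r=rect(s,c,42)
    if r[2]<140: print(np.round(r,1),cv2.boundingRect(c))
print(tip()[0])
E
```

```text
time: 33.08
ee_pos: [555.7, 315.7, 190.7]
tcp_rot: [[0.988, 0.152, -0.004], [0.152, -0.988, -0.001], [-0.004, 0.0, -1.0]]
force: [-0.3, -0.0, -0.7]
finger_gap: 65.9
grip_force: 0.0
time: 33.33
ee_pos: [558.0, 311.0, 192.8]
tcp_rot: [[0.989, 0.146, -0.0], [0.146, -0.989, -0.001], [-0.001, 0.001, -1.0]]
force: [-0.1, -1.5, -1.0]
finger_gap: 70.0
grip_force: 0.0
[635.7 315.6  88.9  50.3   8.5] (255, 55, 58, 103)
[435.5 263.8  93.3  62.   21.3] (269, 263, 69, 73)
[490.9 576.7 105.4  27.6  -6.4] (0, 166, 25, 94)
[342.8 455.1  95.8  22.5 -12.2] (116, 320, 27, 62)
[391.8 110.7  94.7  24.   23.4] (410, 321, 26, 61)
[558.13486415 310.94407623 193.0749624 ]
```

View pics/w10.png

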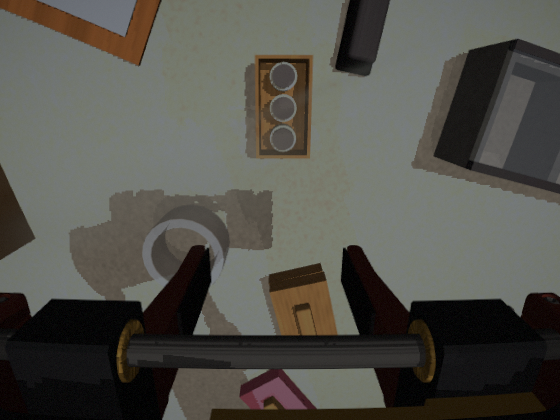

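Box C is clear of the stapler (335–375, <75) and the tape. I'll descend and grip.

```bash
python3 -c "
from h import *
to(635.7,315.6,11,8.5)"
```

```text
shift [0.0774 0.0066 0.1821] rot [ 0.0004  0.0002 -0.0019] rowsmin 2.91304247713784 0.010478354423932898
```

```bash
python3 -m jog '[0.04,0.004,0.03,0,0,0,0.5,0.077,0.0066,0.06,0,0,0,0.5,0.077,0.0066,0.11,0,0,0,0.5,0.077,0.0066,0.15,0,0,0,0.5,0.077,0.0066,0.182,0,0,0,0.5,0.077,0.0066,0.182,0,0,0,0.5,0.077,0.0066,0.182,0,0,0,-0.3,0.077,0.0066,0.182,0,0,0,-0.3]' 30
python3 -m jog '[0,0,0,0,0,0,-0.3,0,0,0,0,0,0,-0.3,0,0,-0.018,0,0,0,-0.3,-0.03,0,-0.018,0,0,0,-0.3,-0.06,0,-0.018,0,0,0,-0.3,-0.08,0,-0.018,0,0,0,-0.3,-0.08,0,-0.018,0,0,0,-0.3]'
python3 - <<'E'
from h import *
to(549.2,106.9,28,-4.35)
E
```

```text
time: 34.38
ee_pos: [636.5, 317.5, 14.2]
tcp_rot: [[0.989, 0.147, 0.004], [0.147, -0.989, 0.001], [0.004, -0.001, -1.0]]
force: [0.2, -1.3, 2.3]
finger_gap: 49.9
grip_force: 30.1
time: 35.25
ee_pos: [555.0, 306.0, 30.0]
tcp_rot: [[0.989, 0.149, 0.0], [0.149, -0.989, 0.0], [0.0, -0.0, -1.0]]
force: [0.9, -0.4, -3.0]
finger_gap: 49.9
grip_force: 30.0
shift [-0.0354  0.196   0.0019] rot [-4.000e-04 -1.000e-04  2.253e-01] rowsmin 3.1360790220976096 1.2065260075308417
```

```bash
python3 -m jog '[-0.006,0.033,0,0,0,0.04,-0.3,-0.012,0.066,0,0,0,0.08,-0.3,-0.018,0.1,0,0,0,0.12,-0.3,-0.024,0.133,0,0,0,0.16,-0.3,-0.03,0.166,0,0,0,0.2,-0.3,-0.0354,0.196,0,0,0,0.2253,-0.3,-0.0354,0.196,0,0,0,0.2253,-0.3,-0.0354,0.196,0,0,0,0.2253,-0.3]'
python3 -m jog '[0,0,0.008,0,0,0,-0.3,0,0,0.0165,0,0,0,-0.3,0,0,0.0165,0,0,0,0.5,0,0,0.0165,0,0,0,0.5,0,0,0.0165,0,0,0,0.5,0,0,-0.04,0,0,0,0.5,0,0,-0.1,0,0,0,0.5,0,0,-0.15,0,0,0,0.5]'
python3 - <<'E'
from h import *
to(351,227,210,22)
E
```

```text
time: 36.25
ee_pos: [550.5, 107.0, 29.5]
tcp_rot: [[0.997, -0.077, 0.001], [-0.077, -0.997, 0.001], [0.001, -0.001, -1.0]]
force: [-0.4, -0.3, -1.8]
finger_gap: 49.6
grip_force: 30.0
time: 37.25
ee_pos: [550.1, 106.6, 181.7]
tcp_rot: [[0.997, -0.077, 0.002], [-0.077, -0.997, 0.0], [0.002, -0.0, -1.0]]
force: [0.9, 0.2, -0.9]
finger_gap: 65.9
grip_force: 0.0
shift [-0.2077 -0.1048 -0.0286] rot [ 0.     -0.0018 -0.4608] rowsmin 3.322527798292344 2.467525282711716
```

```bash
python3 -m jog '[-0.03,-0.015,-0.03,0,0,-0.06,0.2,-0.06,-0.03,-0.03,0,0,-0.12,0.2,-0.09,-0.045,-0.03,0,0,-0.18,0.2,-0.12,-0.06,-0.03,0,0,-0.26,0.2,-0.16,-0.08,-0.03,0,0,-0.36,0.2,-0.208,-0.105,-0.03,0,0,-0.46,0,-0.208,-0.105,-0.03,0,0,-0.46,0,-0.208,-0.105,-0.03,0,0,-0.46,0]'
python3 - <<'E'
from h import *
s=snap('wrist'); P=lid(s,(200,40,330,195),2)[0]; print(P)
to(P[0],P[1],46,P[4])
t=snap('top')
for c in blobs(brown(t),300):
    r=rect(t,c,42)
    if r[2]<140: print(np.round(r,1))
E
```

```text
time: 38.25
ee_pos: [350.8, 227.1, 209.2]
tcp_rot: [[0.928, 0.374, 0.001], [0.374, -0.928, -0.0], [0.001, 0.0, -1.0]]
force: [0.0, -0.0, 0.4]
finger_gap: 44.2
grip_force: 0.0
[411.  254.1 101.5  62.8  21.8]
shift [ 0.0657 -0.003   0.1631] rot [ 0.0004 -0.0002  0.0015] rowsmin 2.6090970027390314 0.008370156458092975
[546.8 106.3  91.3  51.2  -4.4]
```

```bash
python3 -m jog '[0.03,-0.002,0.03,0,0,0,-0.1,0.06,-0.003,0.06,0,0,0,-0.1,0.066,-0.003,0.11,0,0,0,-0.1,0.066,-0.003,0.15,0,0,0,-0.1,0.066,-0.003,0.163,0,0,0,-0.1,0.066,-0.003,0.163,0,0,0,-0.8,0.066,-0.003,0.163,0,0,0,-0.8,0.066,-0.003,0.163,0,0,0,-0.8]' 30
python3 -m jog '[0,0,0,0,0,0,-0.8,0,0,-0.04,0,0,0,-0.8,0,0,-0.09,0,0,0,-0.8,0,0,-0.115,0,0,0,-0.8,0,0,-0.115,0,0,0,-0.8]'
python3 - <<'E'
from h import *
to(430,115.5,160,-4.4)
E
```

```text
time: 39.35
ee_pos: [411.9, 255.1, 48.3]
tcp_rot: [[0.928, 0.374, 0.003], [0.374, -0.928, 0.002], [0.004, -0.0, -1.0]]
force: [0.4, -0.4, 2.5]
finger_gap: 15.0
grip_force: 30.0
time: 39.98
ee_pos: [411.6, 255.3, 163.6]
tcp_rot: [[0.927, 0.374, 0.004], [0.374, -0.927, 0.002], [0.005, -0.001, -1.0]]
force: [0.1, 0.1, -0.5]
finger_gap: 15.5
grip_force: 30.0
shift [-0.0352  0.1365  0.0034] rot [-0.0017 -0.0047  0.4601] rowsmin 2.1846657922290875 2.4640131334660893
```

```bash
python3 -m jog '[-0.008,0.03,0.002,0,0,0.08,-0.8,-0.016,0.06,0.003,0,0,0.16,-0.8,-0.024,0.09,0.003,0,0,0.24,-0.8,-0.03,0.115,0.003,0,0,0.32,-0.8,-0.036,0.1365,0.003,0,0,0.4,-0.8,-0.036,0.1365,0.003,0,0,0.46,-0.8,-0.036,0.1365,0.003,0,0,0.46,-0.8,-0.036,0.1365,0.003,0,0,0.46,-0.8]' 30
python3 - <<'E'
from h import *
s=snap('wrist','w11.png'); p,R=tip()
for c in blobs(brown(s),300):
    r=rect(s,c,42)
    if abs(r[2]-90)<8: B=r; print(np.round(r,1),cv2.boundingRect(c)); 
    if cv2.boundingRect(c)[1]<40: to(r[0]+.8,r[1],80,r[4])
g=cv2.cvtColor(s['img'],cv2.COLOR_RGB2GRAY).astype(int)
for u in(240,310): print(g[155:185,u].tolist())
print(g[200,205:226].tolist(),g[200,325:347].tolist())
for q in [(240,170.5),(310,170.5),(215.5,190),(337,190)]: print((R.T@(onz(s,*q,p[2]-8)-p)).round(1))
E
```

```text
time: 40.98
ee_pos: [427.9, 114.7, 157.0]
tcp_rot: [[0.997, -0.075, -0.002], [-0.075, -0.997, -0.0], [-0.002, 0.0, -1.0]]
force: [0.2, 0.6, -0.8]
finger_gap: 15.7
grip_force: 30.0
[419.6 240.9  94.6  65.5  22.9] (76, 162, 115, 116)
shift [ 0.1169 -0.0021  0.0772] rot [0.0002 0.0012 0.0003] rowsmin 1.870013645135926 0.006456656143308727
[125, 125, 125, 125, 126, 126, 126, 126, 113, 82, 65, 63, 63, 65, 64, 68, 92, 98, 98, 98, 96, 98, 98, 98, 98, 98, 98, 98, 98, 99]
[127, 128, 126, 128, 128, 130, 129, 128, 129, 87, 53, 51, 51, 51, 49, 44, 87, 98, 99, 98, 99, 98, 99, 99, 98, 98, 98, 98, 97, 98]
[94, 95, 90, 89, 89, 91, 88, 88, 86, 88, 89, 88, 94, 97, 98, 98, 99, 98, 97, 97, 97] [101, 100, 101, 101, 99, 99, 96, 94, 95, 95, 128, 129, 130, 129, 130, 130, 130, 130, 128, 129, 129, 129]
[ 49.5 -18.3   7.9]
[49.5 17.6  7.9]
[ 39.2 -31.4   7.9]
[39.2 32.1  8. ]
```

```bash
python3 - <<'E'
from h import *
s=snap('wrist')
a=np.radians(-4.4); ex=np.array([np.cos(a),np.sin(a)]); ey=np.array([-ex[1],ex[0]])
for c in blobs(brown(s),300):
    if cv2.boundingRect(c)[1]<40:
        P=np.array([onz(s,u,v,42)[:2] for u,v in c.reshape(-1,2)])
        rear=(P@ex).min(); y=((P@ey).min()+(P@ey).max())/2; print((rear+45)*ex+y*ey, cv2.boundingRect(c))
        C=(rear+45)*ex+y*ey
to(C[0]+1,C[1],81,-4.4)
E
```

```text
[548.55196135 107.68745814] (239, 0, 69, 112)
shift [ 0.1217 -0.002   0.0764] rot [0.0002 0.0008 0.0012] rowsmin 1.9476974955443935 0.007933979239334749
```

```bash
python3 -m jog '[0.05,0,0,0,0,0,-0.8,0.1,-0.0013,0.02,0,0,0,-0.8,0.1215,-0.0013,0.05,0,0,0,-0.8,0.1215,-0.0013,0.07,0,0,0,-0.8,0.1215,-0.0013,0.075,0,0,0,-0.8,0.1215,-0.0013,0.075,0,0,0,-0.8]' 30
python3 -m jog '[0,0,0.008,0,0,0,-0.8,0,0,0.015,0,0,0,-0.8,0,0,0.022,0,0,0,-0.8,0,0,0.027,0,0,0,-0.8,0,0,0.027,0,0,0,-0.8]'
```

```text
time: 41.82
ee_pos: [549.0, 106.9, 83.8]
tcp_rot: [[0.997, -0.076, 0.001], [-0.076, -0.997, 0.0], [0.0, -0.0, -1.0]]
force: [0.2, -0.2, -0.8]
finger_gap: 15.2
grip_force: 30.0
time: 42.45
ee_pos: [549.2, 106.5, 55.4]
tcp_rot: [[0.997, -0.077, -0.001], [-0.077, -0.997, -0.0], [-0.001, 0.0, -1.0]]
force: [-0.6, 0.8, -0.5]
finger_gap: 15.6
grip_force: 30.0
```

```bash
python3 -m jog '[0,0,0.0015,0,0,0,-0.8,0.01,0,0.0015,0,0,0,-0.8,0.02,0,0.0015,0,0,0,-0.8,0.03,0,0.0015,0,0,0,-0.8,0.039,0,0.0015,0,0,0,-0.8,0.039,0,0.0015,0,0,0,-0.8]'
python3 -m jog '[0,0,0,0,0,0,-0.3,0,0,0,0,0,0,-0.3,0,0,-0.03,0,0,0,-0.3,0,0,-0.06,0,0,0,-0.3,-0.05,0,-0.06,0,0,0,-0.3,-0.1,0,-0.06,0,0,0,-0.3,-0.14,0,-0.06,0,0,0,-0.3,-0.14,0,-0.06,0,0,0,-0.3]'
python3 - <<'E'
from h import *
s=snap('wrist','w12.png')
print(lid(s,(200,0,350,140),2.3)[0])
to(652.6-66.8+9.3,-24.3+5.1+122.6,22,-4.35)
E
```

```text
time: 43.2
ee_pos: [589.3, 103.4, 54.5]
tcp_rot: [[0.997, -0.077, 0.001], [-0.077, -0.997, -0.0], [0.001, 0.0, -1.0]]
force: [0.8, 0.4, -0.7]
finger_gap: 15.6
grip_force: 30.0
time: 44.2
ee_pos: [447.3, 114.7, 115.1]
tcp_rot: [[0.997, -0.076, 0.001], [-0.076, -0.997, 0.0], [0.001, -0.0, -1.0]]
force: [0.4, -0.3, 0.9]
finger_gap: 30.7
grip_force: 0.0
[564.3 105.5  63.   55.6  85.5]
shift [ 0.1466 -0.      0.0936] rot [-0.0005 -0.0023 -0.0003] rowsmin 2.345957957040314 0.012618305125559434
```

View pics/w12.png

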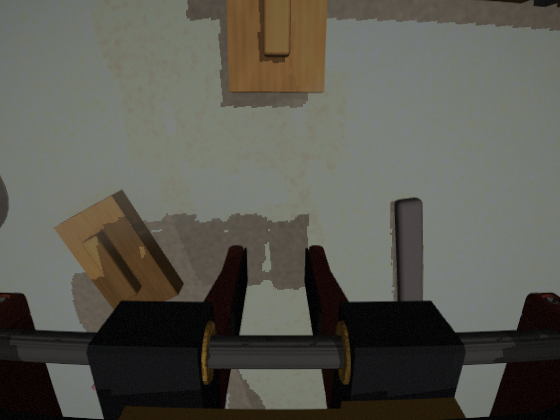

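The third lid is seated, with its rear edge at row 91 as before. One spare lid remains at (118,250). I'll push.

```bash
python3 -m jog '[0.05,0,0.01,0,0,0,-0.3,0.06,0,0.06,0,0,0,-0.3,0.065,0,0.093,0,0,0,-0.3,0.08,0,0.093,0,0,0,-0.3,0.095,0,0.093,0,0,0,-0.3,0.11,0,0.093,0,0,0,-0.3,0.125,0,0.093,0,0,0,-0.3,0.138,0,0.093,0,0,0,-0.3]'
python3 -m jog '[0.003,0,0,0,0,0,-0.3,0.006,0,0,0,0,0,-0.3,0.008,0,0,0,0,0,-0.3,0.008,0,0,0,0,0,-0.3]'
```

```text
time: 45.25
ee_pos: [587.6, 103.4, 20.7]
tcp_rot: [[0.997, -0.077, -0.001], [-0.077, -0.997, -0.0], [-0.001, 0.0, -1.0]]
force: [-1.3, 0.1, -1.0]
finger_gap: 30.9
grip_force: 0.5
time: 45.75
ee_pos: [593.1, 103.1, 21.3]
tcp_rot: [[0.997, -0.077, -0.003], [-0.077, -0.997, -0.0], [-0.003, 0.0, -1.0]]
force: [-5.8, -0.4, 0.0]
finger_gap: 30.4
grip_force: 2.5
```

```bash
python3 -m jog '[0.003,0,0,0,0,0,-0.3,0.003,0,0,0,0,0,-0.3]'
python3 -m jog '[-0.03,0,0,0,0,0,-0.3,-0.06,0,-0.03,0,0,0,-0.3,-0.06,0,-0.1,0,0,0,-0.3,-0.06,0.05,-0.16,0,0,0,-0.3,-0.06,0.1,-0.2,0,0,0,0.5,-0.06,0.12,-0.24,0,0,0,0.5,-0.06,0.12,-0.24,0,0,0,0.5,-0.06,0.12,-0.24,0,0,0,0.5]'
python3 - <<'E'
from h import *
s=snap('wrist','w13.png')
t=snap('top','t13.png')
a=s['img'][0:170,60:500]; b=t['img'][90:320,140:440]
import cv2
im=np.vstack([cv2.resize(a,(600,232)),cv2.resize(b,(600,360))[:,:]])
cv2.imwrite('pics/c13.png',cv2.convertScaleAbs(cv2.cvtColor(im,cv2.COLOR_RGB2BGR),alpha=1.6))
E
```

```text
time: 46.0
ee_pos: [593.1, 103.1, 21.3]
tcp_rot: [[0.997, -0.076, -0.01], [-0.076, -0.997, -0.0], [-0.01, 0.001, -1.0]]
force: [-18.3, -0.4, 6.9]
finger_gap: 30.9
grip_force: 9.1
time: 47.0
ee_pos: [528.5, -12.1, 261.7]
tcp_rot: [[0.997, -0.077, 0.001], [-0.077, -0.997, 0.0], [0.001, -0.0, -1.0]]
force: [-1.5, -0.7, -0.0]
finger_gap: 64.7
grip_force: 0.0
```

View pics/c13.png

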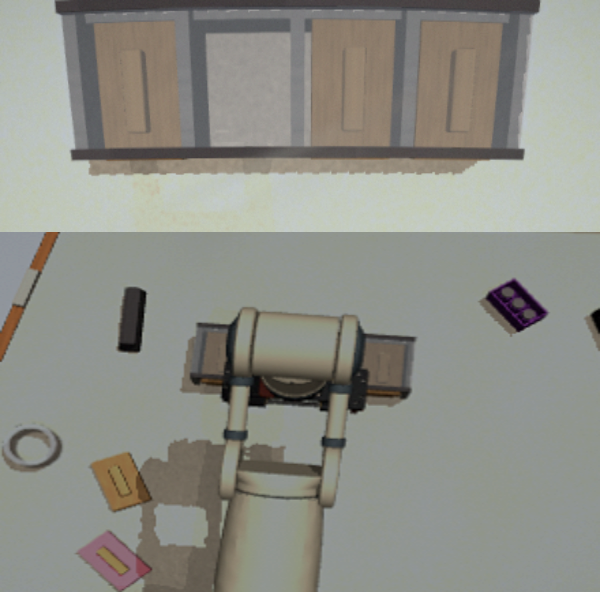

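All three closed boxes are home against the stop, the bystanders are untouched and no other box shows up. I'll hand in.

```bash
python3 -c "
from cell import ctrl; print(ctrl.hand_in())"
```

```text
the job is handed in; nothing more can be done
None
```

I found three packed boxes; each has a lid seated on its rim and is slid home against the back stop in bays 1, 2 and 4, the gripper is clear, and the job was handed in at about 47 s.

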